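Start the loaded magnetic stirrer

ROBOT

A 7-joint arm with a two-finger parallel gripper is mounted at the origin on the work surface. World frame = base frame: x ahead of the robot, y to its left, z up, the work surface at z = 0. Lengths are in m, angles in rad, forces in N, time in s.
With the tool pointing down it reaches from about 0.35 to 0.9 m from the base axis. Payload 19.9 kg.
Tool frame: the origin (TCP) lies midway between the tips of the shut fingers; the grasp point (between the pads) lies 19 mm behind it; z points along the fingers, y is the line along which they close (so a half turn about z gives the same grasp; the last joint's range is limited). The gripper opens to 85 mm and grips with 20 to 120 N. Pads are 22 mm wide; open, the fingers measure 114 mm over their backs; the gripper's body (76 mm by 85 mm) begins 54 mm behind the grasp point. The pads swing forward as they close: fully open they stand 13 mm farther back than shut.
Start: joints at [-1.234, 0.417, -0.01, 1.614, 0.005, 1.111, -0.053], TCP at [0.231, 0.581, 0.231] pointing down, gripper open.
Joint ranges: [-2.81, 2.81], [-0.39, 2.02], [-1.27, 1.25], [0.06, 2.57], [-1.19, 4.33], [0.19, 2], [-2.82, 2.82]. Speed limits (rad/s): [1.89, 1.89, 2.39, 2.39, 3.01, 3.01, 3.01].

INTERFACE

Orientations are given as a rotation vector (axis times angle).
In Python, from rig import get_obs, capture, get_calibration, sign_off gives the robot as it stands.
- The arm moves only by the tool move_arm, never from a script. Its argument "commands" is text: rows parted by semicolons, each of 4 numbers parted by spaces: the shift along the tool's x, y, z scaled (see below), then the turn about the tool's z scaled (see below). In form: dx dy dz twist; .... A call has 1 to 5 rows; each row is the pose to reach, as a shift and turn from the pose commanded when the call began, along the tool's axes at that moment; what a row does not reach only later rows make up. The controller multiplies each number of a shift by 0.25 m and each number of a turn by 120 degrees. A row lasts 1/8 s, in which the tool goes at most 62.5 mm and 10.7 degrees, less where a joint would pass 70% of its speed; a pose out of reach is approached as far as the arm can. A call with a number of a shift or a turn outside -1 to 1 is refused whole. A call with a gripper value outside its range is refused whole. "grip" is the closure, from -1 (fully open) to 1 (shut), so that 0 is half open, set as the call begins (left out, the last holds). The fingers move at their own pace and stop on an object; "squeeze" is the grip in N (left out, the last holds). Time passes only in rows, so rows that repeat a pose let the fingers close. It gives the time, the measured TCP pose, the force, the opening and the grip force at its end, in the units of the state.
- get_obs(): the state, without advancing time (a new reading comes with each control period).
- capture(name): name is "scene" or "side" or "wrist"; returns the picture (420x560x3 uint8, blue, green, red); there is no depth.
- get_calibration(name): a dict with "fovy" (degrees; the focal length in pixels is half the picture's height over the tangent of half this angle, whatever the lens; pixels are square), "cx", "cy" (the principal point, pixels), "extrinsics" (4x4, takes a point from world to camera coordinates). Camera axes: x right, y down, z forward; pixel columns grow to the right and rows downward; lengths in m; the calibration is good to about 2 mm. A picture is of the moment at which its call begins: read the wrist's pose just before it. get_calibration takes no time and is no camera call; for the wrist camera it gives the pose at the moment of the call.
- sign_off(): hands the job in; it is judged then, once.
The state is a dict: "time_s": time; "joint_positions": joint angles; "joint_velocities": joint speeds; "joint_torque": joint torques, N m; "tcp_pos": TCP position; "tool_rot": TCP orientation; "ft_force": force on the tool from outside, world axes, zero at the start; "wrist_torque": the same for the moment, N m; "opening": opening from 0.0 (shut) to 1.0 (fully open); "grip_force": force on a finger pad.
Only numpy, scipy, OpenCV 4.12 (cv2) and the standard library are available. Lean on these libraries where they do the work, as an engineer would, in place of code of your own. Each camera call takes 0.05 s, during which the arm holds its last target. There are 200 camera calls.

TASK

Two identical magnetic stirrers stand on the lab bench, both switched off. Switch on the one that carries the amber glass dish: flip its red toggle over to the side marked with the green dot, so that it stays there by itself. Leave the dish standing where it is, and keep the other stirrer off throughout.

Things in the scene. Friction and masses are not known exactly. Their poses are not given: they have to be found in the camera images.
- stirrer: White stirrer that carries the dish, fixed: 210 (x) by 150 (y) by 60 mm high. Origin: centre of underside, z up; its -x end, towards the robot (yaw within 0.45 rad), has a black strip, clear but for the toggle. Toggle pivot at (-65, 0, 60) mm in a collar 4 high, 24 across. Dots beside it: white (off) at y +52, green (on) at y -52. Round grey plate, 120 across, 8 high, at (36, 0), under the dish.
- switch (a joint): Toggle of the stirrer with the dish: bat 47 mm long from pivot to tip, shank 8 mm thick, red sleeve 14 mm thick over the upper 34 mm. Swings in the stirrer's y-z plane: 0 rad = off, leaning 0.4 rad from upright to +y (white dot); 0.8 = on, leaning 0.4 rad to -y (green dot). Over-centre spring: takes 2 to 4 N at the sleeve; past 0.4 it snaps to 0.8 and stays, short of that it snaps back.
- spare_switch (a joint): The same toggle on the other, empty stirrer, which is alike in every way but has nothing on its plate and has its own place and yaw: 0 rad = off, 0.8 rad = on. To be left at 0.
- dish: Low open dish of amber glass with a white stir bar inside, 90 mm across at the rim, 42 mm high, about 0.14 kg, standing loose on the plate of the stirrer to be started, so its rim is 110 mm above the bench. Origin: centre of its underside.
There are look-alikes about, which are no part of the job. What is shaped like the dish but blue or turquoise is not meant.

How it is judged:
By the outcome, as a careful person would: the job done as asked, in the order asked, and still so for the second after the job is handed in, with the robot touching nothing.
It also fails if it takes over 29 s, if anything falls off the work surface, if the arm or the gripper's body presses on something with over 40 N, if the wrist force passes 120 N, or if a joint passes its speed limit or range.

## Working session

There is one attempt and no reset: what is moved stays moved. The work goes in short steps, Python scripts to look and compute and a tool call to move; the robot and the scene stay as the last step left them, time stands still between calls to the robot, and variables do not carry over. Pictures are saved under pics/ and viewed, at most 10 in all, crops included, and the job is handed in when it is done.

Besides the shell and the picture viewer there is one more tool, called after "Call:" as a command line: name --argument value ..., lists and objects as JSON in quotes. move_arm: Moves the arm, as the interface text tells. Its arguments: {"type":"object","properties":{"commands":{"type":"string"},"grip":{"type":"number"},"squeeze":{"type":"number"}},"required":["commands"]}

```bash
mkdir -p pics; ls
python3 - <<'E'
from rig import *
import cv2,numpy as np
for n in("scene","side"):
    im=capture(n); cv2.imwrite(f"pics/{n}0.png",im)
    c=get_calibration(n); print(n,c["fovy"],c["cx"],c["cy"],np.round(c["extrinsics"],3).tolist(), {k for k in c})
o=get_obs();print(o["time_s"],o["tcp_pos"],o["tool_rot"],o["opening"])
E
```

```text
pics
scene 52.50269489813131 288.25253217086635 211.78046546675282 [[0.575, 0.818, -0.007, -0.279], [0.463, -0.333, -0.821, -0.228], [-0.675, 0.469, -0.57, 1.248], [0.0, 0.0, 0.0, 1.0]] {'fovy', 'cx', 'cy', 'extrinsics'}
side 48.61271255463167 280.1410183235769 214.01821848469916 [[-0.988, -0.153, -0.006, 0.562], [-0.097, 0.656, -0.748, 0.143], [0.118, -0.739, -0.664, 1.0], [0.0, 0.0, 0.0, 1.0]] {'fovy', 'cx', 'cy', 'extrinsics'}
0.1 [0.23041068 0.58064029 0.23072924] [-5.89821229e-01 -3.08558282e+00  1.71610705e-03] 1.0008194422906582
```

View pics/scene0.png

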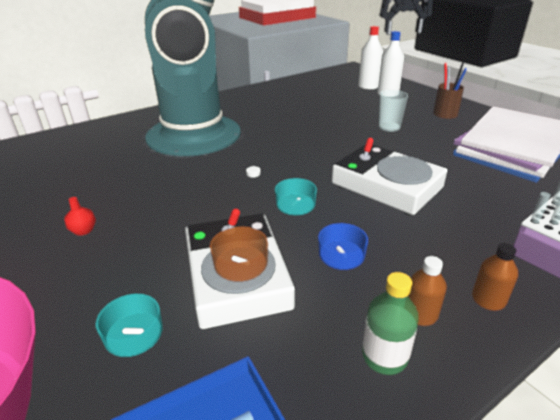

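View pics/side0.png

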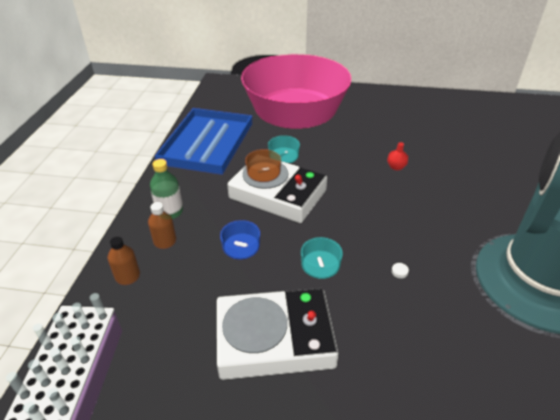

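The stirrer to start is at scene (238,265): amber dish at (238,255), toggle at (234,218), green dot at (200,235). In the side view it is at (278,180), toggle at (299,184).
Possible mix-ups (scene pixels):
- Toggle: the spare toggle at (368,147) on the empty stirrer, and the red flask at (80,220).
- Dish: teal dishes at (295,197) and (130,325), the blue dish at (343,246), and amber bottles at (430,290) and (495,275).

I choose the toggle at (234,218).

```bash
cat > h.py <<'E'
import cv2,numpy as np
from rig import *
def K(c): 
    f=210/np.tan(np.radians(c["fovy"]/2)); return np.array([[f,0,c["cx"]],[0,f,c["cy"]],[0,0,1]])
def ray(c,p):
    E=np.array(c["extrinsics"]);R=E[:3,:3]
    d=R.T@np.linalg.inv(K(c))@[p[0],p[1],1]; return -R.T@E[:3,3],d/np.linalg.norm(d)
def plane(c,p,z):
    o,d=ray(c,p); return o+d*(z-o[2])/d[2]
def tri(c1,p1,c2,p2):
    o1,d1=ray(c1,p1);o2,d2=ray(c2,p2)
    s=np.linalg.lstsq(np.c_[d1,-d2],o2-o1,rcond=None)[0]
    a,b=o1+s[0]*d1,o2+s[1]*d2; return (a+b)/2,np.linalg.norm(a-b)
def proj(c,P):
    q=K(c)@(np.array(c["extrinsics"])[:3]@np.r_[P,1]); return q[:2]/q[2]
def blob(im,kind,roi):
    x0,y0,x1,y1=roi; h=cv2.cvtColor(im[y0:y1,x0:x1],cv2.COLOR_BGR2HSV).astype(int);H,S,V=h[...,0],h[...,1],h[...,2]
    m={"red":((H<5)|(H>172))&(S>170)&(V>110),"green":(H>50)&(H<75)&(S>130)&(V>90),"white":(S<60)&(V>120)}[kind]
    n,_,st,ce=cv2.connectedComponentsWithStats(m.astype(np.uint8))
    return [(st[i,4],np.round(ce[i]+[x0,y0],1).tolist(),(st[i,:4]+[x0,y0,0,0]).tolist()) for i in range(1,n) if st[i,4]>15]
E
python3 - <<'E'
from h import *
S=cv2.imread("pics/scene0.png");D=cv2.imread("pics/side0.png")
for k,r in(("green",(190,225,215,245)),("white",(246,219,266,233)),("red",(222,205,244,230))): print(k,blob(S,k,r))
for k,r in(("green",(300,168,320,182)),("white",(284,193,298,203)),("red",(290,170,310,195))): print(k,blob(D,k,r))
cs,cd=get_calibration("scene"),get_calibration("side")
a=cv2.resize(S[195:325,180:300],None,fx=4,fy=4);b=cv2.resize(D[140:220,220:335],None,fx=3.4,fy=3.4)
H=max(a.shape[0],b.shape[0]);o=np.zeros((H,800,3),np.uint8);o[:a.shape[0],:400]=cv2.resize(a,(400,a.shape[0]))[:,:400];o[:b.shape[0],400:400+b.shape[1]]=b[:,:400]
cv2.imwrite("pics/crop1.png",o)
E
```

```text
green [(np.int32(81), [199.2, 235.1], [194, 231, 12, 9])]
white [(np.int32(67), [256.8, 225.4], [252, 222, 11, 8])]
red [(np.int32(120), [233.7, 216.6], [228, 209, 12, 16])]
green [(np.int32(44), [309.5, 174.5], [306, 172, 8, 6])]
white [(np.int32(41), [290.7, 197.5], [287, 195, 8, 6])]
red [(np.int32(44), [298.1, 178.4], [295, 175, 7, 8])]
```

View pics/crop1.png

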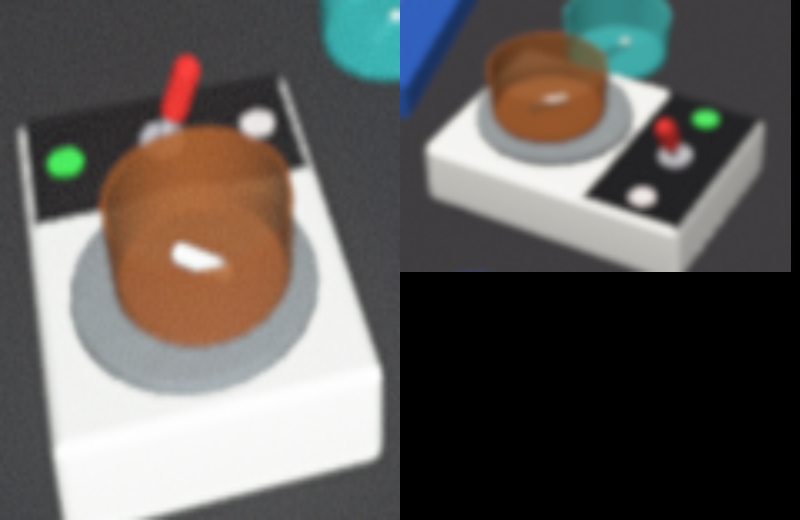

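The crop confirms it: the amber dish with its stir bar stands on this stirrer, and the toggle leans to the white (off) dot. Next I get the pose.

Run:
```python
from h import *
from scipy.spatial.transform import Rotation as Ro
cs,cd=get_calibration("scene"),get_calibration("side")
P={}
for k,a,b in(("g",(199.2,235.1),(309.5,174.5)),("w",(256.8,225.4),(290.7,197.5)),("red",(233.7,216.6),(298.1,178.4))):
    P[k],e=tri(cs,a,cd,b); print(k,P[k].round(4),"gap",e.round(4),"z60",plane(cs,a,.06).round(4),plane(cd,b,.06).round(4))
def st(g,w):
    v=w-g; yaw=np.arctan2(-v[0],v[1]); print("sep",np.linalg.norm(v[:2]).round(4),"pivot",((g+w)/2).round(4),"yaw",yaw.round(3))
st(P["g"],P["w"])
for c,a,b in((cs,(199.2,235.1),(256.8,225.4)),(cd,(309.5,174.5),(290.7,197.5))): st(plane(c,a,.06),plane(c,b,.06))
o=get_obs();print(Ro.from_rotvec(o["tool_rot"]).as_matrix().round(3).tolist())
```

```text
g [ 0.5279 -0.223   0.0611] gap 0.002 z60 [ 0.5278 -0.2222  0.06  ] [ 0.5274 -0.2257  0.06  ]
w [ 0.5628 -0.125   0.061 ] gap 0.0018 z60 [ 0.5627 -0.1242  0.06  ] [ 0.5624 -0.1272  0.06  ]
red [ 0.5507 -0.1639  0.0902] gap 0.0028 z60 [ 0.5138 -0.1449  0.06  ] [ 0.5542 -0.2052  0.06  ]
sep 0.104 pivot [ 0.5453 -0.174   0.0611] yaw -0.342
sep 0.1041 pivot [ 0.5453 -0.1732  0.06  ] yaw -0.342
sep 0.1045 pivot [ 0.5449 -0.1765  0.06  ] yaw -0.341
[[-0.929, 0.369, -0.0], [0.369, 0.929, -0.001], [-0.0, -0.001, -1.0]]
```

The height, the dot spacing of 104 mm and the views agree: pivot (0.545, -0.174), yaw -0.342. The tool's y axis already lies along the stirrer's y to within 2°. I'll shut the gripper, go to the +y side of the toggle at height, and then look.

Call:
move_arm --commands "-0.16 -0.14 0 0; -0.31 -0.28 0 0; -0.46 -0.43 0 0; -0.61 -0.57 0 0; -0.76 -0.71 0 0" --grip 1

```text
time_s: 0.72
tcp_pos: [0.3421, 0.3441, 0.2312]
tool_rot: [-0.59, -3.086, 0.0]
ft_force: [1.1, 1.0, -0.0]
opening: -0.0
grip_force: 0.0
```

Call:
move_arm --commands "-0.16 -0.14 0 0; -0.31 -0.28 0 0; -0.46 -0.43 0 0; -0.61 -0.57 0 0; -0.76 -0.71 0 0"

```text
time_s: 1.35
tcp_pos: [0.4531, 0.1092, 0.2313]
tool_rot: [0.59, 3.086, 0.0]
ft_force: [0.7, -0.1, -0.1]
opening: -0.001
grip_force: 0.0
```

Call:
move_arm --commands "-0.16 -0.14 0 0; -0.31 -0.28 0 0; -0.46 -0.43 0 0; -0.6 -0.55 0 0; -0.72 -0.63 0 0"

```text
time_s: 1.98
tcp_pos: [0.5623, -0.104, 0.2311]
tool_rot: [-0.592, -3.085, 0.001]
ft_force: [0.9, 0.3, 0.2]
opening: -0.003
grip_force: 0.0
```

```bash
cat >> h.py <<'E'
from scipy.spatial.transform import Rotation as Ro
PIV=np.array([.5453,-.174,.06]);YW=-.342
RS=Ro.from_euler("z",YW).as_matrix()
def where():
    o=get_obs();R=Ro.from_rotvec(o["tool_rot"]).as_matrix();p=np.array(o["tcp_pos"])
    print("t",o["time_s"],"TCP in pivot frame mm",((RS.T@(p-PIV))*1e3).round(1),"f",np.round(o["ft_force"],1)); return p,R
def to(v): # v in pivot frame, m
    p,R=where(); print("units",(R.T@(PIV+RS@np.array(v)-p)/.25).round(3))
E
python3 - <<'E'
from h import *
to([-.003,.055,.12]); to([-.003,.055,.027])
c=get_calibration("wrist");im=capture("wrist");cv2.imwrite("pics/w1.png",im)
for n,q in(("green",(0,-.052,0)),("white",(0,.052,0)),("red",(0,.0125,.03))):
    print(n,proj(c,PIV+RS@np.array(q)).round(1),[b for b in blob(im,n,(0,0,560,420)) if b[0]>60])
E
```

```text
t 1.975 TCP in pivot frame mm [ -7.4  71.6 171.1] f [0.9 0.3 0.2]
units [-0.02  -0.066  0.205]
t 1.975 TCP in pivot frame mm [ -7.4  71.6 171.1] f [0.9 0.3 0.2]
units [-0.02  -0.066  0.577]
green [173.5 198.4] [(np.int32(447), [530.0, 16.6], [519, 4, 23, 26]), (np.int32(267), [174.5, 198.4], [166, 190, 19, 18])]
white [265.4 195.2] [(np.int32(8085), [520.2, 82.7], [462, 0, 98, 173]), (np.int32(206), [361.4, 66.5], [350, 56, 24, 23]), (np.int32(7325), [228.1, 233.4], [151, 153, 149, 165]), (np.int32(257), [218.1, 195.1], [209, 187, 23, 21]), (np.int32(249), [266.8, 195.0], [258, 187, 19, 17]), (np.int32(129), [380.8, 218.5], [377, 208, 8, 22]), (np.int32(181), [230.7, 283.8], [220, 275, 23, 18]), (np.int32(121), [120.4, 282.8], [110, 279, 22, 9]), (np.int32(104), [373.3, 350.5], [364, 343, 20, 17]), (np.int32(64), [556.8, 355.1], [554, 349, 6, 14]), (np.int32(1991), [523.7, 382.8], [480, 362, 80, 45]), (np.int32(294), [124.0, 409.5], [115, 399, 19, 21]), (np.int32(228), [445.9, 409.9], [439, 401, 15, 19])]
red [225.3 204.8] [(np.int32(221), [227.4, 205.0], [220, 196, 17, 19])]
```

View pics/w1.png

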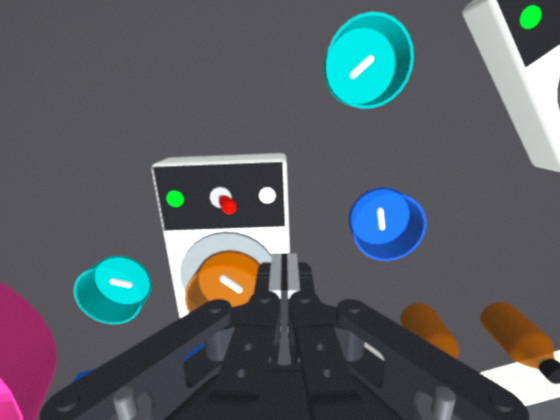

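The wrist view shows the green dot (174,198), white dot (267,195) and red toggle (227,205) within 2 px of prediction. Now I descend beside the toggle.

Call:
move_arm --commands "-0.01 -0.05 0.15 0; -0.01 -0.05 0.3 0; -0.01 -0.05 0.45 0; -0.01 -0.05 0.57 0; -0.01 -0.05 0.57 0"

```text
time_s: 2.65
tcp_pos: [0.5584, -0.1143, 0.0871]
tool_rot: [-0.589, -3.082, 0.001]
ft_force: [0.2, -0.6, 0.1]
opening: -0.001
grip_force: 0.0
```

Run:
```python
from h import *
to([-.005,.017,.028])
a=capture("side");b=capture("scene")
cv2.imwrite("pics/s2.png",np.hstack([cv2.resize(b[130:290,150:310],(400,400)),cv2.resize(a[100:220,230:350],(400,400))]))
```

```text
t 2.65 TCP in pivot frame mm [-7.7 60.6 27.1] f [ 0.2 -0.6  0.1]
units [-0.017 -0.174 -0.004]
```

View pics/s2.png

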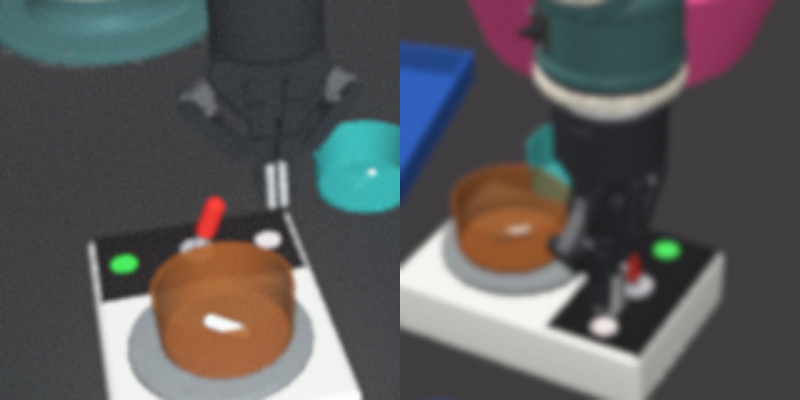

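The fingers stand beside the toggle over the white-dot side, clear of the dish; shut, they are about 20 mm across. Now I push towards green.

Call:
move_arm --commands "0 -0.04 0 0; 0 -0.08 0 0; -0.01 -0.12 0 0; -0.01 -0.16 0 0; -0.01 -0.16 0 0"

```text
time_s: 3.38
tcp_pos: [0.5467, -0.154, 0.0889]
tool_rot: [-0.593, -3.085, 0.001]
ft_force: [-1.1, 1.3, 0.1]
opening: 0.003
grip_force: 0.0
```

Call:
move_arm --commands "0 -0.02 0 0; 0 -0.04 0 0; 0 -0.04 0 0"

```text
time_s: 3.75
tcp_pos: [0.5434, -0.1624, 0.0888]
tool_rot: [-0.591, -3.085, 0.0]
ft_force: [1.1, -0.5, -0.4]
opening: 0.001
grip_force: 0.0
```

Run:
```python
from h import *
where()
a=capture("side");b=capture("scene")
cv2.imwrite("pics/s3.png",np.hstack([cv2.resize(b[130:290,150:310],(400,400)),cv2.resize(a[100:220,230:350],(400,400))]))
```

```text
t 3.75 TCP in pivot frame mm [-5.7 10.3 28.8] f [ 1.1 -0.5 -0.4]
```

View pics/s3.png

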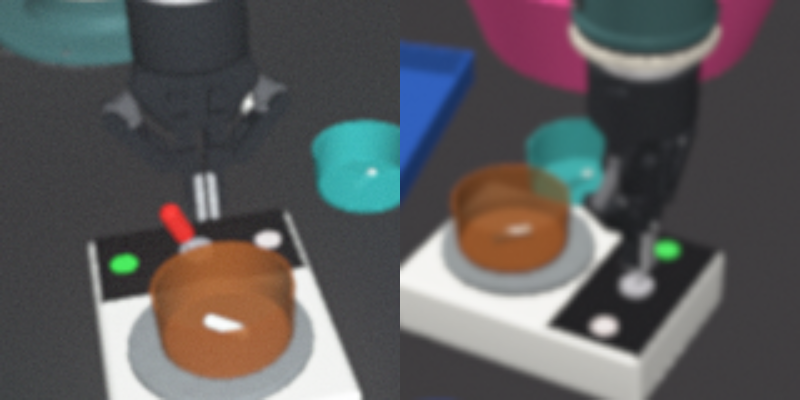

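The toggle has snapped over and leans to the green dot, clear of the fingers, and the dish hasn't moved. I back off in +y, then go up.

Call:
move_arm --commands "0 0.06 0 0; 0 0.12 0 0; 0 0.16 -0.12 0; 0 0.16 -0.3 0; 0 0.16 -0.5 0"

```text
time_s: 4.47
tcp_pos: [0.5584, -0.1232, 0.2149]
tool_rot: [-0.587, -3.085, 0.0]
ft_force: [0.3, -0.2, -0.3]
opening: -0.004
grip_force: 0.0
```

Run:
```python
from h import *
where()
a=capture("side");b=capture("scene")
cv2.imwrite("pics/s4.png",np.hstack([cv2.resize(b,(480,360)),cv2.resize(a[100:220,230:350],(320,360))]))
```

```text
t 4.475 TCP in pivot frame mm [ -4.7  52.3 154.9] f [ 0.3 -0.2 -0.3]
```

View pics/s4.png

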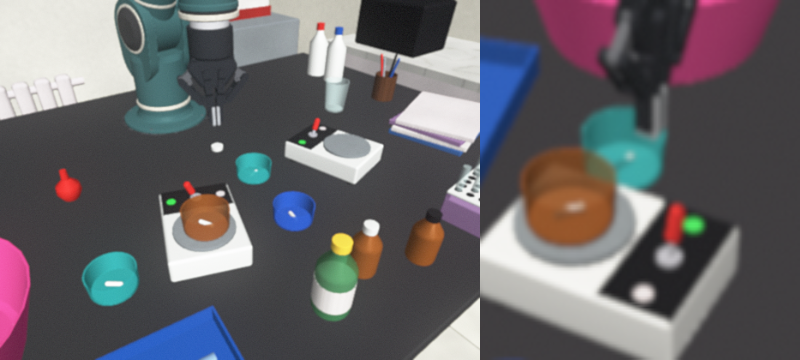

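The toggle rests at green on its own, the spare toggle (315,127) still leans to white, the dish is in place and the arm is clear.

```bash
python3 -c "
from rig import *
print(sign_off())"
```

```text
the job is handed in; nothing more can be done
None
```

The stirrer with the amber dish is switched on, with its toggle resting at the green dot; the dish is where it was, the other stirrer is still off, and the job was handed in at about 4.5 s.

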